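Make up two parts kits at the store counter

ROBOT

A 6-joint arm with a two-finger parallel gripper is mounted at the origin on the work surface. World frame = base frame: x ahead of the robot, y to its left, z up, the work surface at z = 0. Lengths are in mm, angles in rad, forces in N, time in s.
With the tool pointing down it reaches from about 350 to 875 mm from the base axis. Payload 4.2 kg.
Tool frame: the origin (TCP) lies between the finger pads; the fingertips stand 11 mm ahead of it and the grasp point (between the pads) lies 8 mm behind it; z points along the fingers, y is the direction in which the jaws open and shut (so a half turn about z gives the same grasp; the last joint's range is limited). The gripper opens to 85 mm and grips with 20 to 120 N. Pads are 22 mm wide; open, the fingers measure 114 mm over their backs; the gripper's body (76 mm by 85 mm) begins 54 mm behind the grasp point. The pads swing forward as they close: fully open they stand 13 mm farther back than shut.
Start: joints at [1.567, 0.385, 0.008, 0, -1.194, -0.259], TCP at [162.334, 603.529, 242.312] pointing down, gripper open.
Joint ranges: [-3.14, 3.14], [-1.21, 2.06], [-1.07, 1.41], [-3.16, 2.05], [-2.99, -0.16], [-3.1, 3.1]. Speed limits (rad/s): [2.79, 2.79, 3.14, 3.14, 3.14, 3.14].

INTERFACE

Orientations are given as a unit quaternion [x, y, z, w].
In Python, from bench import * gives the robot as it stands.
- The arm moves only by the tool servo_tool, never from a script. Its argument "rows" is a list of rows, each a list of 7 numbers: the opening, from 0 (shut) to 1 (fully open), then the shift along the tool's x, y, z in cm, then the turn, a rotation vector about the tool's x, y, z in degrees. A call has 1 to 12 rows; each row shifts and turns the commanded pose from where the row before left it, along the tool's axes as they then stand; what a row does not reach is not made up. A row lasts 1/10 s, in which the tool goes at most 50 mm and 8.59 degrees, less where a joint would pass 70% of its speed; a pose out of reach is approached as far as the arm can. A call is refused whole if a number of a shift passes 5 or a number of a turn 8.59, either way. A call with a gripper value outside its range is refused whole. The fingers move at their own pace and stop on an object; the grip force is fixed at half the most. Time passes only in rows, so rows that do not move let the fingers close. It gives the time, the measured TCP pose, the force and the opening at its end, in the units of the state.
- read_state(): the state, without advancing time (a new reading comes with each control period).
- get_image(name): name is "scene" or "top"; returns a dict with "image" (480x640x3 uint8, red, green, blue), "mtx" (3x3 intrinsics, pixels), "extrinsics" (4x4, takes a point from camera to world coordinates). Camera axes: x right, y up, looking along -z (the intrinsics and any distortion apply to the point x, -y, -z); pixel columns grow to the right and rows downward; lengths in mm; the calibration is good to about 2 mm. A picture is of the moment at which its call begins. There is no depth.
- job_done(): hands the job in, once; it reports no verdict.
The state is a dict: "clock": time; "joints": joint angles; "joint_vel": joint speeds; "joint_efforts": joint torques, N m; "position": TCP position; "ee_rot": TCP orientation; "contact_force": force on the tool from outside, world axes, zero at the start; "wrist_torque": the same for the moment, N m; "gripper_width": finger opening in mm.
Only numpy, scipy, OpenCV 4.12 (cv2) and the standard library are available. Lean on these libraries where they do the work, as an engineer would, in place of code of your own. Each camera call takes 0.05 s, during which the arm holds its last target. There are 200 camera calls.

TASK

Make up the two orders from the stock on the counter: stand the white oil filter and the steel quick-coupler upright in the blue tray's pocket and press the grease lance down into both spring clips on the blue tray's rail until it snaps fully home; stand the green fuel filter and the amber beacon lamp upright in the yellow tray's pocket. Leave the red filter and the bearing where they are.

Things in the scene. Friction and masses are not known exactly. Their poses are not given: they have to be found in the camera images.
- white_filter: White spin-on oil filter, an upright canister 56 in diameter and 80 high with a steel foot, 0.3 kg; straight-sided to 70 high. Stands on the counter. Origin: centre of its underside, z up.
- coupler: Steel hydraulic quick-coupler with a red collar, an upright cylinder 30 in diameter and 65 high, 0.25 kg. Origin: centre of its underside, z up.
- lance: Grease lance lying level: straight steel rod, 10 in diameter, 168 long, 0.15 kg, with a black square rubber grip (18 by 18, 50 long) round its middle, a brass nozzle (14 in diameter) at the +x end and a black one at the other, bare rod from 25 to 68 either side of the middle. Origin: middle of the grip on the axis, 9 above the counter at the start; x along the rod. Either way round fits.
- green_filter: Green fuel filter, a slim upright canister 44 in diameter, straight-sided to 76 high, 92 over its brass stub, 0.2 kg. Origin: centre of its underside, z up.
- beacon: Amber beacon lamp: black foot 56 in diameter and 18 high, orange dome 48 in diameter, straight-sided from 18 to 62 high, rounded above to 80; 0.25 kg. Stands upright. Origin: centre of its underside, z up.
- blue_tray: Blue kit tray, fixed. Origin: underside (counter height), middle of its open pocket; x along its length, y across, towards the clip rail, z up. Pocket inside 170 (x) by 90 (y), floor 5 high, walls 3 thick, tops 20 high. Base plate x -92..92, y -48..96. Rail along x at y = 80, 18 high, with two white spring clips at x = -50 and 50.
- blue_clips (a point): Middle between the blue tray's two clips, where the lance's origin comes to lie: tray x 0, y 80, 38 high; axes as the tray's. Clips are 50 to either side along x, each 14 long. White jaws open upward: 27 clear at the top (58 high), 5 at the throat (45 high); below it the rod rests on a seat. Pressing it down through both takes 5 to 20 N; a rod only laid on the jaws has its axis 50 high.
- yellow_tray: Yellow kit tray, fixed. Origin: underside (counter height), middle of its open pocket; x along its length, y across, towards the clip rail, z up. Pocket inside 170 (x) by 90 (y), floor 5 high, walls 3 thick, tops 20 high. Base plate x -92..92, y -48..96. Rail along x at y = 80, 18 high, with two white spring clips at x = -50 and 50. Its clips stay empty.
- red_filter: Red spin-on oil filter of the white one's shape (56 in diameter, 80 high), loose among the stock; not wanted. Origin: centre of its underside.
- bearing: Steel ball bearing lying flat, a ring 52 in outer and 24 in inner diameter, 16 high, loose among the stock; not wanted. Origin: centre of its underside.

How it is judged:
By the outcome, as a careful person would: the job done as asked, in the order asked, and still so for the second after the job is handed in, with the robot touching nothing.
It also fails if it takes over 115 s, if anything falls off the work surface, if the arm or the gripper's body presses on something with over 40 N, if the wrist force passes 120 N, or if a joint passes its speed limit or range.

## Working session

There is one attempt and no reset: what is moved stays moved. The work goes in short steps, Python scripts to look and compute and a tool call to move; the robot and the scene stay as the last step left them, time stands still between calls to the robot, and variables do not carry over. Pictures are saved under pics/ and viewed, about 12 in all and at most 16, crops included, and the job is handed in when it is done.

Besides the shell and the picture viewer there is one more tool, called as name(argument=value, ...), one argument or row to a line, values as JSON. servo_tool: Moves the arm, as the interface text tells. Its arguments: {"type":"object","properties":{"rows":{"type":"array","items":{"type":"array","items":{"type":"number"}}}},"required":["rows"]}

```bash
ls; mkdir -p pics; python3 - <<'E'
from bench import *
import cv2,numpy as np
s=read_state();print(s)
for n in("scene","top"):
    d=get_image(n);cv2.imwrite(f"pics/{n}0.png",d["image"][:,:,::-1]);print(n,d["mtx"].tolist(),d["extrinsics"].round(4).tolist(),[k for k in d])
E
```

```text
pics
{'clock': 0.0, 'joints': array([ 1.56659843e+00,  3.85526138e-01,  6.62380957e-03, -5.06273847e-04,
       -1.19404560e+00, -2.58595430e-01]), 'joint_vel': array([-0.0004547 ,  0.00064928,  0.0006883 , -0.00073679,  0.00050864,
       -0.00069253]), 'joint_efforts': array([ 4.01333982e-04, -3.92291558e+01,  1.88402456e+01,  4.18623179e+00,
       -4.64577417e-03, -3.42004014e-06]), 'position': array([162.19771816, 602.98867745, 241.23808143]), 'ee_rot': array([ 9.91367031e-01, -1.31111393e-01, -9.69103896e-05,  1.09695496e-03]), 'contact_force': array([ 0.58000612, -0.16447745,  0.6343477 ]), 'wrist_torque': array([-0.016516  ,  0.00149896,  0.01468506]), 'gripper_width': 85.49160273038622}
scene [[542.1293771429209, 0.0, 315.0615427451361], [0.0, 542.1293771429209, 227.9496004401365], [0.0, 0.0, 1.0]] [[0.7995, -0.4267, 0.4228, 987.1782], [0.6006, 0.5817, -0.5486, -576.4875], [-0.0118, 0.6925, 0.7214, 810.365], [0.0, 0.0, 0.0, 1.0]] ['image', 'mtx', 'extrinsics']
top [[616.7060356414454, 0.0, 319.8432815333067], [0.0, 616.7060356414454, 242.80568083384333], [0.0, 0.0, 1.0]] [[0.0194, 0.9986, -0.0499, 472.8287], [-0.9998, 0.0193, -0.0036, -0.2035], [-0.0027, 0.0499, 0.9987, 1487.1438], [0.0, 0.0, 0.0, 1.0]] ['image', 'mtx', 'extrinsics']
```

View pics/scene0.png

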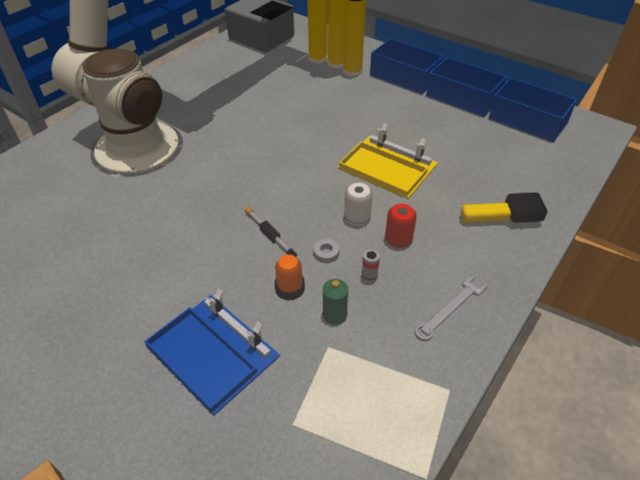

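View pics/top0.png

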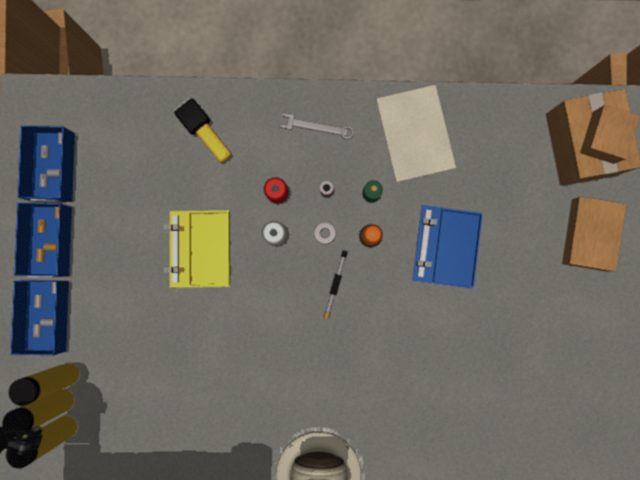

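The scene view shows both trays and all the stock. In the top view (up is +x, left is +y), the yellow tray is at about (200,248) and the blue at (447,246), both with the rail on the left. White is at (274,233), red (276,190), coupler (326,188), bearing (325,233), green (373,190), beacon (371,235), and the lance runs (345,253)–(326,317).

```bash
cat > h.py <<'E'
import cv2,numpy as np
from bench import *
def plane(d,uv,z):
    uv=np.atleast_2d(np.float64(uv)); K=d["mtx"];T=d["extrinsics"]
    r=np.c_[(uv[:,0]-K[0,2])/K[0,0],-(uv[:,1]-K[1,2])/K[1,1],-np.ones(len(uv))]@T[:3,:3].T
    o=T[:3,3]; return o+r*((z-o[2])/r[:,2])[:,None]
def big(mask,win):
    m=np.zeros(mask.shape,np.uint8); c0,c1,r0,r1=win; m[r0:r1,c0:c1]=mask[r0:r1,c0:c1]
    m=cv2.morphologyEx(m.astype(np.uint8),cv2.MORPH_CLOSE,np.ones((5,5)))
    cs,_=cv2.findContours(m,cv2.RETR_EXTERNAL,cv2.CHAIN_APPROX_NONE); return max(cs,key=cv2.contourArea)
E
python3 - <<'E'
from h import *
d=get_image("top");im=d["image"];hsv=cv2.cvtColor(im,cv2.COLOR_RGB2HSV);H,S,V=[hsv[...,i].astype(int) for i in range(3)]
obs={"yellow":((H>20)&(H<35)&(S>120),(150,250,190,300),8),"blue":((H>100)&(H<130)&(S>130),(400,500,190,300),8),
"green":((S>80)&(H>50)&(H<95),(355,395,170,210),40),"beacon":((H<20)&(S>140),(355,395,215,255),45),
"red":(((H<10)|(H>170))&(S>130),(255,300,170,210),40),"white":((V>130),(255,295,215,255),40),"coupler":((V>135)|(V<60)|(S>80),(312,342,174,202),33),"bearing":((V>125),(310,342,216,250),14),
"lance":((V<50),(320,355,262,310),9),"brass":((H>8)&(H<25)&(S>120),(318,335,305,325),9),"bl":(V<50,(335,352,245,261),9)}
g=[]
for n,(m,w,z) in obs.items():
    c=big(m,w);r=cv2.minAreaRect(plane(d,c[:,0],z)[:,:2].astype(np.float32))
    print(n,np.round(r[0],1),np.round(r[1],1),round(r[2],1),"bb",cv2.boundingRect(c))
sc=im[170:330,150:500];cv2.imwrite("pics/c1.png",cv2.resize(sc[:,:,::-1],None,fx=2.28,fy=2.28,interpolation=cv2.INTER_CUBIC))
for n,bx in(("b2",(395,500,190,300)),("y2",(155,245,190,300))):
    cr=im[bx[2]:bx[3],bx[0]:bx[1]];cv2.imwrite(f"pics/{n}.png",cr[:,:,::-1])
a=cv2.resize(cv2.imread("pics/b2.png"),(420,440),interpolation=cv2.INTER_CUBIC);b=cv2.resize(cv2.imread("pics/y2.png"),(360,440),interpolation=cv2.INTER_CUBIC)
cv2.imwrite("pics/t2.png",np.hstack([a,b]))
E
```

```text
yellow [527.7 293.7] [183.6 142.1] 1.8 bb (170, 210, 60, 78)
blue [ 544.2 -300.1] [145.5 181. ] 83.6 bb (413, 206, 69, 82)
green [ 671.  -116.7] [45.1 40.1] 0.9 bb (364, 181, 18, 20)
beacon [ 565.5 -114.4] [47.  46.9] 0.9 bb (361, 225, 21, 21)
red [667.9 111. ] [60.4 53.5] 46.1 bb (264, 178, 25, 26)
white [567.2 115.7] [44.8 47.1] 1.1 bb (263, 223, 21, 20)
coupler [674.6  -7. ] [35.8 28.5] 1.1 bb (320, 181, 13, 16)
bearing [571.3  -5.5] [49.3 50.3] 54.3 bb (314, 222, 22, 22)
lance [448.9 -33.6] [15.1 46.9] 77.0 bb (330, 274, 11, 21)
brass [374.3 -13.6] [10.6 13.5] 72.6 bb (324, 312, 6, 7)
bl [522.1 -53.2] [12.   9.6] 1.0 bb (342, 251, 5, 6)
```

View pics/t2.png

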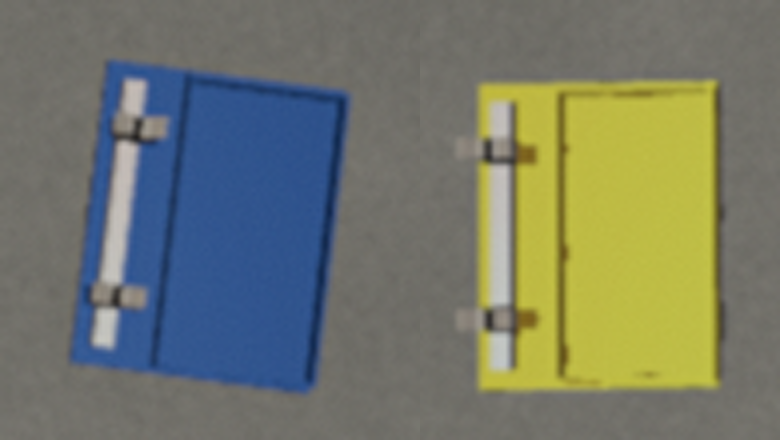

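The tray crop shows blue turned about -6.4° and yellow about +1.8°, with both rails on the +y side and their clips visible. The measured sizes match the given ones (about 183 x 142). I set out for the white filter at about (565,113).

servo_tool(
  rows=[
    [1,0,0,0,0,0,-7.5],
    [1,0,0,0,0,0,-7.5],
    [1,3.1,3.77,0,0,0,0],
    [1,3.1,3.77,0,0,0,0],
    [1,3.1,3.77,0,0,0,0],
    [1,3.1,3.77,0,0,0,0],
    [1,3.1,3.77,0,0,0,0],
    [1,3.1,3.77,0,0,0,0],
    [1,3.1,3.77,0,0,0,0],
    [1,3.1,3.77,0,0,0,0],
    [1,3.1,3.77,0,0,0,0],
    [1,3.1,3.77,0,0,0,0],
  ],
)

```text
clock: 1.35
position: [472.7, 224.4, 242.3]
ee_rot: [1.0, -0.0, -0.0, -0.0]
contact_force: [1.5, 0.9, -0.7]
gripper_width: 85.6
```

servo_tool(
  rows=[
    [1,3.1,3.77,0,0,0,0],
    [1,3.1,3.77,0,0,0,0],
    [1,3.1,3.77,0,0,0,0],
    [1,0,0,4.4,0,0,0],
    [1,0,0,4.4,0,0,0],
    [1,0,0,4.4,0,0,0],
    [1,0,0,0,0,0,0],
  ],
)

```text
clock: 2.05
position: [560.4, 110.9, 104.0]
ee_rot: [1.0, -0.002, -0.007, 0.003]
contact_force: [-0.4, 0.1, -0.7]
gripper_width: 85.1
```

```bash
python3 - <<'E'
from h import *
a=get_image("scene")["image"][130:290,260:460,::-1];b=get_image("top")["image"][160:320,230:430,::-1]
cv2.imwrite("pics/w1.png",cv2.resize(np.hstack([a,b]),None,fx=2,fy=2,interpolation=cv2.INTER_CUBIC))
E
```

```text
(no output)
```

View pics/w1.png

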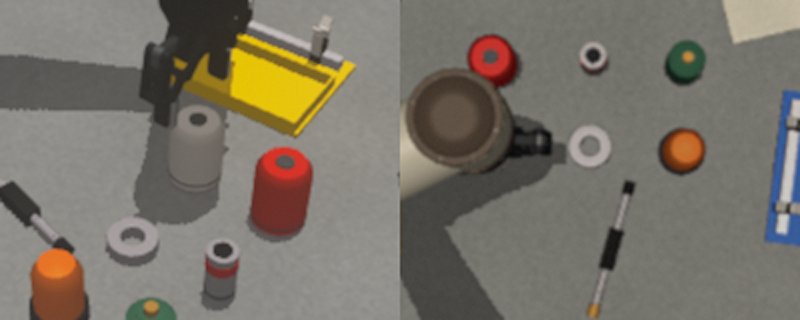

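The crop shows the jaws straddling the white filter's top from above. I'll check by projection and read where the arm has settled.

```bash
cat >> h.py <<'E'
def proj(d,p):
    T=d["extrinsics"];K=d["mtx"];q=T[:3,:3].T@(np.float64(p)-T[:3,3]);return K[0,0]*q[0]/-q[2]+K[0,2],K[1,1]*-q[1]/-q[2]+K[1,2]
E
python3 - <<'E'
from h import *
d=get_image("scene");print(proj(d,(565,113,80)),proj(d,(565,113,0)),plane(d,[(359.5,190),(359.5,189)],80)); print(read_state()["position"])
for n,uv,z in(("green stub",(335,283),92),("coupler top",(371,255),65)):print(n,plane(d,uv,z))
E
```

```text
(np.float64(357.6860854552208), np.float64(190.18256294778917)) (np.float64(355.9808431876319), np.float64(218.40735114344224)) [[567.62238282 115.5883139   80.        ]
 [565.97084076 118.0679123   80.        ]]
[566.29629957 113.61802011 112.26742925]
green stub [[ 669.74207708 -112.52295307   92.        ]]
coupler top [[673.163903    -4.00577981  65.        ]]
```

servo_tool(
  rows=[
    [1,0,-0.1,3.0,0,0,0],
    [1,0,0,2.6,0,0,0],
    [1,0,0,1.4,0,0,0],
    [1,0,0,0,0,0,0],
    [0.3,0,0,0,0,0,0],
    [0.3,0,0,0,0,0,0],
    [0.3,0,0,0,0,0,0],
    [0.3,0,0,0,0,0,0],
  ],
)

```text
clock: 3.0
position: [566.6, 114.7, 43.0]
ee_rot: [1.0, -0.0, 0.002, -0.001]
contact_force: [-0.3, 0.1, 6.7]
gripper_width: 54.6
```

servo_tool(
  rows=[
    [0.3,0,0,-3.0,0,0,0],
    [0.3,0,0,-4.0,0,0,0],
    [0.3,0,0,-4.0,0,0,0],
    [0.3,-0.7,4.8,0,0,0,0],
    [0.3,-0.7,4.8,0,0,0,0],
    [0.3,-0.7,4.8,0,0,0,0],
    [0.3,-0.7,4.8,0,0,0,0],
    [0.3,-0.7,4.8,0,0,0,0],
    [0.3,-0.7,4.8,0,0,0,0],
    [0.3,-0.7,4.8,0,0,0,0],
    [0.3,-0.8,4.8,0,0,0,0],
    [0.3,-0.8,4.9,0,0,0,0],
  ],
)

```text
clock: 4.2
position: [498.4, -320.3, 150.3]
ee_rot: [1.0, -0.001, -0.0, -0.0]
contact_force: [0.7, 0.3, -3.6]
gripper_width: 54.7
```

servo_tool(
  rows=[
    [0.3,0,0,4.0,0,0,0],
    [0.3,0,0,4.0,0,0,0],
    [0.3,0,0,1.5,0,0,0],
    [0.3,0,0,0.5,0,0,0],
    [0.3,0,0,0.3,0,0,0],
    [0.3,0,0,0,0,0,0],
    [0.3,0,0,0,0,0,0],
  ],
)

```text
clock: 4.9
position: [500.7, -319.0, 48.5]
ee_rot: [1.0, -0.0, 0.002, 0.001]
contact_force: [0.1, 0.0, -4.3]
gripper_width: 54.9
```

```bash
python3 - <<'E'
from h import *
s=read_state();print(s["position"],s["contact_force"])
a=get_image("scene")["image"][270:430,120:320,::-1];b=get_image("top")["image"][160:320,350:550,::-1]
cv2.imwrite("pics/w2.png",cv2.resize(np.hstack([a,b]),None,fx=2,fy=2,interpolation=cv2.INTER_CUBIC))
E
```

```text
[ 500.73170849 -319.04941045   48.53369478] [ 0.09732891  0.00750467 -4.30411571]
```

View pics/w2.png

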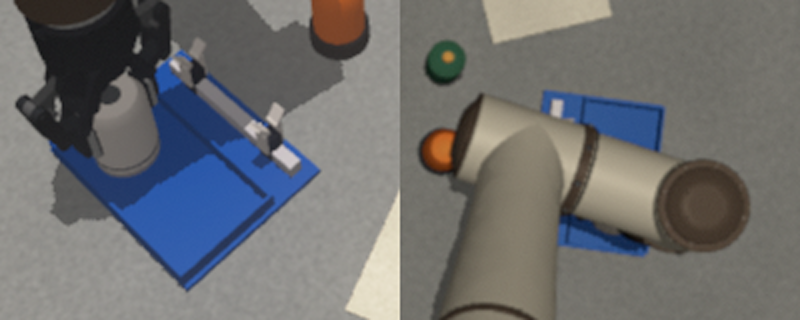

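servo_tool(
  rows=[
    [0.3,0,0,0.15,0,0,0],
    [0.3,0,0,0.1,0,0,0],
    [0.78,0,0,0,0,0,0],
    [0.78,0,0,0,0,0,0],
    [0.78,0,0,0,0,0,0],
    [0.78,0,0,-2.0,0,0,0],
    [0.78,0,0,-4.0,0,0,0],
    [0.78,0,0,-4.0,0,0,0],
    [0.78,0,0,-4.0,0,0,0],
    [0.78,3.5,-3.5,0,0,0,0],
    [0.78,3.5,-3.5,0,0,0,0],
  ],
)

```text
clock: 6.1
position: [570.5, -249.3, 187.2]
ee_rot: [1.0, -0.002, 0.002, 0.0]
contact_force: [0.5, -0.8, -0.5]
gripper_width: 66.5
```

servo_tool(
  rows=[
    [0.8,1.72,-4.05,0,0,0,0],
    [0.8,1.72,-4.05,0,0,0,0],
    [0.8,1.72,-4.05,0,0,0,0],
    [0.8,1.72,-4.05,0,0,0,0],
    [0.8,1.72,-4.05,0,0,0,0],
    [0.8,1.72,-4.05,0,0,0,0],
    [0.8,0,0,4,0,0,0],
    [0.8,0,0,4,0,0,0],
    [0.8,0,0,0,0,0,0],
  ],
)

```text
clock: 7.0
position: [668.7, -6.0, 98.0]
ee_rot: [1.0, -0.001, -0.007, 0.001]
contact_force: [-0.3, -0.6, -0.3]
gripper_width: 67.9
```

```bash
python3 - <<'E'
from h import *
print(read_state()["position"])
a=get_image("scene")["image"][180:340,290:490,::-1];b=get_image("top")["image"][170:330,340:540,::-1]
cv2.imwrite("pics/k1.png",cv2.resize(np.hstack([a,b]),None,fx=2,fy=2,interpolation=cv2.INTER_CUBIC))
E
```

```text
[668.65485575  -5.99211055  97.95675865]
```

View pics/k1.png

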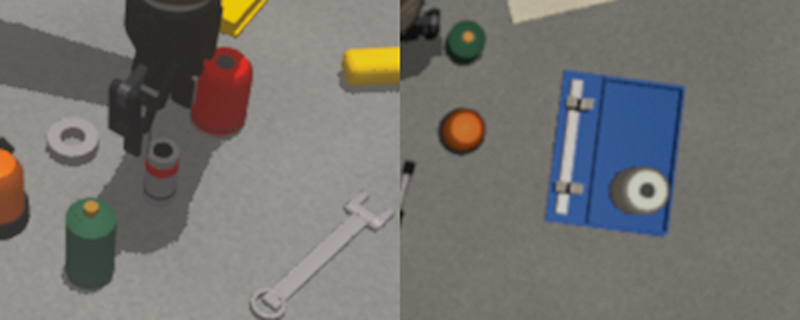

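The white filter stands upright in the blue pocket, at about (645,190) in the right-hand crop. In the left-hand crop the jaws are over the coupler and clear of the red filter.

servo_tool(
  rows=[
    [0.8,0,0,3.4,0,0,0],
    [0.8,0,0,2.4,0,0,0],
    [0.8,0,0,1.0,0,0,0],
    [0.8,0,0,0,0,0,0],
    [0.1,0,0,0,0,0,0],
    [0.1,0,0,0,0,0,0],
    [0.1,0,0,0,0,0,0],
    [0.1,0,0,0,0,0,0],
    [0.1,0,0,0,0,0,0],
  ],
)

```text
clock: 8.0
position: [674.2, -5.9, 38.9]
ee_rot: [1.0, -0.0, 0.002, -0.0]
contact_force: [-0.5, 0.8, 6.4]
gripper_width: 28.6
```

servo_tool(
  rows=[
    [0.1,0,0,-4,0,0,0],
    [0.1,0,0,-4,0,0,0],
    [0.1,0,0,-4,0,0,0],
    [0.1,-1.3,4.61,0,0,0,0],
    [0.1,-1.3,4.61,0,0,0,0],
    [0.1,-1.3,4.61,0,0,0,0],
    [0.1,-1.3,4.61,0,0,0,0],
    [0.1,-1.3,4.61,0,0,0,0],
    [0.1,-1.3,4.61,0,0,0,0],
    [0.1,-1.3,4.61,0,0,0,0],
    [0.1,0,0,4,0,0,0],
    [0.1,0,0,4,0,0,0],
  ],
)

```text
clock: 9.2
position: [580.8, -330.6, 76.3]
ee_rot: [1.0, -0.003, 0.001, -0.0]
contact_force: [-0.5, 1.0, -4.8]
gripper_width: 28.6
```

servo_tool(
  rows=[
    [0.1,0,0,2,0,0,0],
    [0.1,0,0,1.0,0,0,0],
    [0.1,0,0,0.3,0,0,0],
    [0.1,0,0,0,0,0,0],
    [0.1,0,0,0,0,0,0],
  ],
)

```text
clock: 9.7
position: [582.2, -328.7, 44.3]
ee_rot: [1.0, -0.0, 0.001, 0.0]
contact_force: [0.3, 0.1, -3.5]
gripper_width: 28.7
```

servo_tool(
  rows=[
    [0.1,0,0,0.1,0,0,0],
    [0.6,0,0,0,0,0,0],
    [0.6,0,0,0,0,0,0],
    [0.6,0,0,0,0,0,0],
    [0.6,0,0,-2,0,0,0],
    [0.6,0,0,-4,0,0,0],
    [0.6,0,0,-4,0,0,0],
    [0.6,0,0,-3,0,0,0],
    [0.6,-1.91,-4.22,0,0,0,0],
    [0.6,-1.91,-4.22,0,0,0,0],
    [0.6,-1.91,-4.22,0,0,0,0],
    [0.6,-1.91,-4.22,0,0,0,0],
  ],
)

```text
clock: 10.9
position: [504.6, -158.6, 173.1]
ee_rot: [1.0, -0.001, 0.001, 0.0]
contact_force: [0.9, 1.1, 0.4]
gripper_width: 51.4
```

servo_tool(
  rows=[
    [0.6,-1.91,-4.22,0,0,0,0],
    [0.6,-1.91,-4.22,0,0,0,0],
    [0.6,-1.91,-4.22,0,0,0,0],
    [0.5,0,0,4,0,0,7.5],
    [0.5,0,0,3,0,0,7.5],
    [0.5,0,0,0,0,0,0],
    [0.5,0,0,0,0,0,0],
  ],
)

```text
clock: 11.6
position: [448.8, -33.2, 103.4]
ee_rot: [0.992, -0.129, 0.0, 0.0]
contact_force: [0.1, 0.3, 0.7]
gripper_width: 43.0
```

```bash
python3 - <<'E'
from h import *
print(read_state()["position"])
a=get_image("scene")["image"][180:340,180:380,::-1];b=get_image("top")["image"][170:330,340:540,::-1]
cv2.imwrite("pics/l1.png",cv2.resize(np.hstack([a,b]),None,fx=2,fy=2,interpolation=cv2.INTER_CUBIC))
d=get_image("scene");print(proj(d,(448.5,-33.5,9)),[proj(d,(448.5+s*82*.966,-33.5-s*82*.259,9)) for s in(-1,1)])
E
```

```text
[448.76770805 -33.2461066  103.36350225]
(np.float64(268.3536844391376), np.float64(232.4639669242562)) [(np.float64(246.3220042481501), np.float64(210.50539675761107)), (np.float64(292.26432360952015), np.float64(256.29526092456376))]
```

View pics/l1.png

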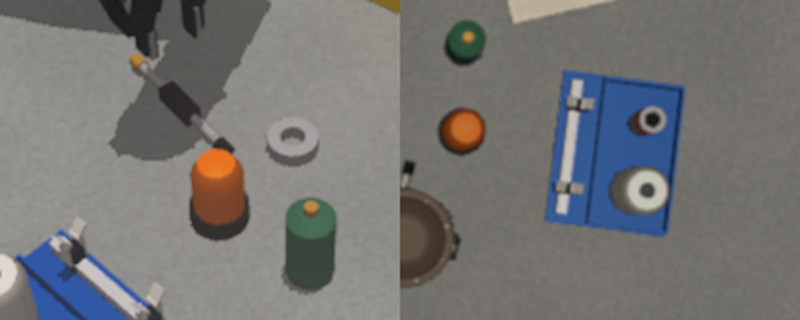

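The coupler and the white filter both stand in the blue pocket. The lance grip is at full-frame pixel (270,231) against a predicted (268,232), so I descend.

servo_tool(
  rows=[
    [0.5,0,0,4,0,0,0],
    [0.5,0,0,3,0,0,0],
    [0.5,0,0,1.5,0,0,0],
    [0.5,0,0,0.5,0,0,0],
    [0.5,0,0,0,0,0,0],
    [0,0,0,0,0,0,0],
    [0,0,0,0,0,0,0],
    [0,0,0,0,0,0,0],
    [0,0,0,0,0,0,0],
    [0,0,0,0,0,0,0],
    [0,0,0,0,0,0,0],
  ],
)

```text
clock: 12.85
position: [449.4, -32.9, 14.3]
ee_rot: [0.991, -0.131, 0.002, -0.001]
contact_force: [-0.7, 0.2, 6.3]
gripper_width: 16.7
```

servo_tool(
  rows=[
    [0,0,0,-4,0,0,0],
    [0,0,0,-4,0,0,0],
    [0,0,0,-4.5,0,0,0],
    [0,0,0,0,0,0,-4.3],
    [0,0,0,0,0,0,-4.3],
    [0,0,0,0,0,0,0],
  ],
)

```text
clock: 13.45
position: [447.9, -33.2, 138.5]
ee_rot: [0.998, -0.057, 0.001, -0.0]
contact_force: [0.1, -0.8, -1.8]
gripper_width: 16.6
```

```bash
python3 - <<'E'
from h import *
print(read_state()["position"],read_state()["ee_rot"])
d=get_image("top");im=d["image"];hsv=cv2.cvtColor(im,cv2.COLOR_RGB2HSV)
H,S,V=[hsv[...,i].astype(int) for i in range(3)]
c=big((S<60)&(V>150),(410,440,200,285));P=plane(d,c[:,0],18)[:,:2].astype(np.float32);r=cv2.minAreaRect(P);print("rail",r,cv2.fitLine(P,cv2.DIST_HUBER,0,.01,.01).ravel())
x=[ (v,round(np.mean(np.flatnonzero((V[v,408:445]>165)&(S[v,408:445]<60)))+408,1),np.count_nonzero((V[v,408:445]>165)&(S[v,408:445]<60))) for v in range(206,282,2) if ((V[v,408:445]>165)&(S[v,408:445]<60)).any()]
print(x)
c=big((H>100)&(H<130)&(S>130),(400,500,190,300));r=cv2.minAreaRect(plane(d,c[:,0],8)[:,:2].astype(np.float32));print(r)
b=im[195:295,395:495,::-1];a=get_image("scene")["image"][280:380,180:330,::-1];e=get_image("scene")["image"][130:280,180:330,::-1]
cv2.imwrite("pics/b3.png",np.hstack([cv2.resize(b,(400,400),interpolation=cv2.INTER_CUBIC),cv2.resize(e,(400,400),interpolation=cv2.INTER_CUBIC)]))
E
```

```text
[447.89832891 -33.15166255 138.51004964] [ 9.98401907e-01 -5.65070818e-02  6.39618133e-04 -4.15252752e-04]
rail ((550.88525390625, -244.50958251953125), (12.695074081420898, 87.47730255126953), 83.53572082519531) [ 9.9489939e-01 -1.0087218e-01  5.5038361e+02 -2.4537865e+02]
[(210, np.float64(428.5), np.int64(4)), (212, np.float64(428.5), np.int64(4)), (214, np.float64(428.0), np.int64(5)), (216, np.float64(427.5), np.int64(4)), (218, np.float64(428.0), np.int64(3)), (226, np.float64(426.0), np.int64(3)), (228, np.float64(426.0), np.int64(5)), (230, np.float64(426.0), np.int64(5)), (232, np.float64(426.0), np.int64(5)), (234, np.float64(426.0), np.int64(5)), (236, np.float64(425.5), np.int64(4)), (238, np.float64(425.0), np.int64(5)), (240, np.float64(425.0), np.int64(5)), (242, np.float64(425.0), np.int64(5)), (244, np.float64(424.5), np.int64(4)), (246, np.float64(424.0), np.int64(5)), (248, np.float64(424.0), np.int64(5)), (250, np.float64(424.0), np.int64(5)), (252, np.float64(423.5), np.int64(4)), (254, np.float64(423.0), np.int64(5)), (256, np.float64(423.0), np.int64(5)), (258, np.float64(423.0), np.int64(5)), (260, np.float64(422.5), np.int64(4)), (268, np.float64(421.5), np.int64(4)), (270, np.float64(421.0), np.int64(5)), (272, np.float64(421.0), np.int64(5)), (274, np.float64(421.0), np.int64(5)), (276, np.float64(421.0), np.int64(3))]
((544.1888427734375, -300.2879943847656), (145.73760986328125, 180.95257568359375), 83.558349609375)
```

View pics/b3.png

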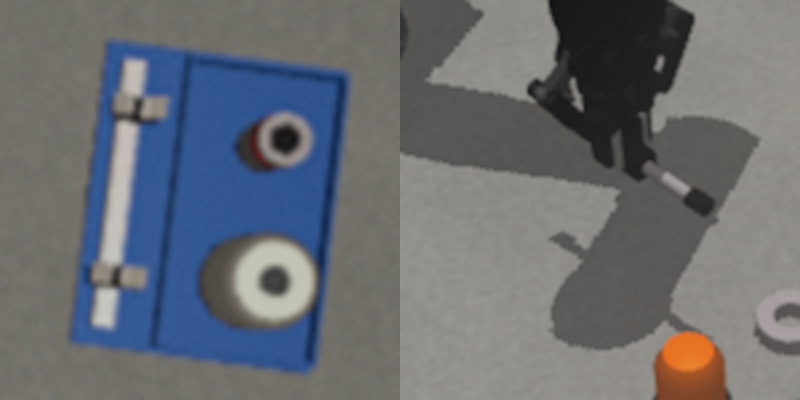

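Rail centre (550.9,-244.5) at -6.5° agrees with the tray estimate. The lance is held level in the jaws and the gripper is already at rail yaw, so I go over the clips.

servo_tool(
  rows=[
    [0,2.5,3.97,0,0,0,0],
    [0,2.5,3.97,0,0,0,0],
    [0,2.5,3.97,0,0,0,0],
    [0,2.5,3.97,0,0,0,0],
    [0,2.5,3.97,0,0,0,0],
    [0,0,0,3,0,0,0],
    [0,0,0,2.8,0,0,0],
    [0,0,0,0,0,0,0],
    [0,0,0,0,0,0,0],
  ],
)

```text
clock: 14.5
position: [550.0, -244.6, 79.5]
ee_rot: [0.998, -0.056, -0.001, 0.0]
contact_force: [0.6, -0.0, -1.2]
gripper_width: 16.6
```

```bash
python3 - <<'E'
from h import *
s=read_state();print(s["position"],s["ee_rot"],s["contact_force"])
a=get_image("scene")["image"][270:390,130:290,::-1]
cv2.imwrite("pics/b4.png",cv2.resize(a,(800,600),interpolation=cv2.INTER_CUBIC))
E
```

```text
[ 550.01845329 -244.56206678   79.47735606] [ 9.98416441e-01 -5.62480157e-02 -8.48668883e-04  2.24631353e-04] [ 0.61482977 -0.04861071 -1.19700069]
```

View pics/b4.png

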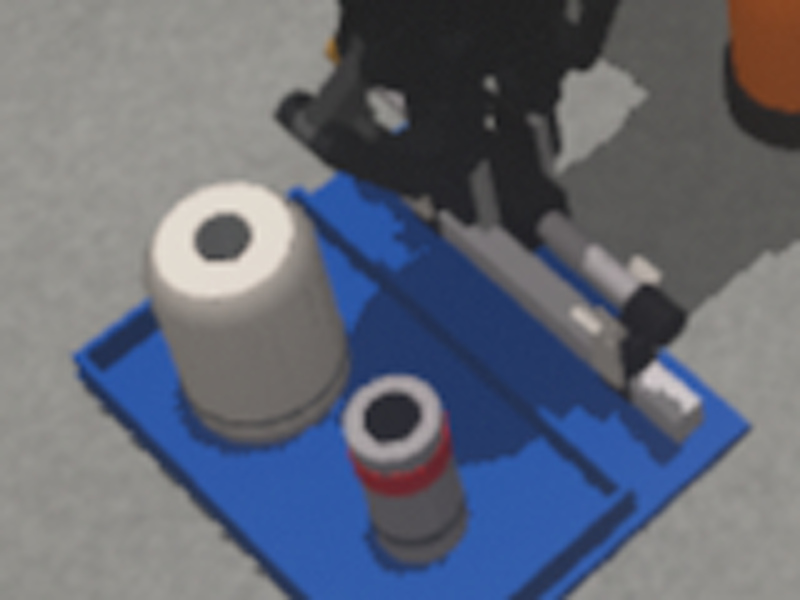

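The rod lies along the rail between both pairs of jaws, with the black nozzle beyond the near clip. I press down in small steps.

servo_tool(
  rows=[
    [0,0,0,1.2,0,0,0],
    [0,0,0,0.8,0,0,0],
    [0,0,0,0.4,0,0,0],
    [0,0,0,0,0,0,0],
  ],
)

```text
clock: 14.95
position: [550.9, -243.8, 56.6]
ee_rot: [0.998, -0.056, 0.001, -0.0]
contact_force: [-0.6, 4.7, 2.4]
gripper_width: 16.5
```

servo_tool(
  rows=[
    [0,0,0,0.3,0,0,0],
    [0,0,0,0.3,0,0,0],
    [0,0,0,0.2,0,0,0],
    [0,0,0,0,0,0,0],
  ],
)

```text
clock: 15.35
position: [552.5, -243.2, 49.2]
ee_rot: [0.998, -0.056, 0.003, -0.0]
contact_force: [2.0, 7.2, 2.6]
gripper_width: 16.6
```

servo_tool(
  rows=[
    [0,0,-0.15,0,0,0,0],
    [0,0,-0.1,0.2,0,0,0],
    [0,0,0,0.3,0,0,0],
    [0,0,0,0.2,0,0,0],
    [0,0,0,0,0,0,0],
  ],
)

```text
clock: 15.85
position: [550.4, -241.9, 43.1]
ee_rot: [0.998, -0.056, 0.0, 0.0]
contact_force: [-3.6, 5.5, 14.9]
gripper_width: 16.1
```

servo_tool(
  rows=[
    [0,0,-0.1,0.1,0,0,0],
    [0,0,0,0.1,0,0,0],
    [0,0,0,0.1,0,0,0],
    [0,0,0,0,0,0,0],
  ],
)

```text
clock: 16.25
position: [550.4, -241.9, 42.9]
ee_rot: [0.998, -0.056, 0.0, 0.001]
contact_force: [-8.1, 5.4, 29.3]
gripper_width: 16.3
```

servo_tool(
  rows=[
    [0,0,0,-0.3,0,0,0],
    [0.35,0,0,0,0,0,0],
    [0.35,0,0,0,0,0,0],
    [0.35,0,0,0,0,0,0],
    [0.35,0,0,-2,0,0,0],
    [0.35,0,0,-4,0,0,0],
    [0.35,0,0,-4,0,0,0],
    [0.6,3,-4,0,0,0,0],
    [0.6,3,-4,0,0,0,0],
    [0.6,3,-4,0,0,0,0],
    [0.6,0,0,0,0,0,0],
  ],
)

```text
clock: 17.35
position: [656.9, -127.7, 139.3]
ee_rot: [0.999, -0.054, 0.0, 0.0]
contact_force: [-0.0, -0.6, 0.5]
gripper_width: 50.9
```

```bash
python3 - <<'E'
from h import *
s=read_state();print(s["position"],s["ee_rot"],s["contact_force"])
a=get_image("scene")["image"][270:390,130:290,::-1];b=get_image("top")["image"][190:290,395:495,::-1]
cv2.imwrite("pics/b5.png",np.hstack([cv2.resize(a,(480,360),interpolation=cv2.INTER_CUBIC),cv2.resize(b,(300,360),interpolation=cv2.INTER_CUBIC)]))
E
```

```text
[ 656.86716654 -127.6851893   139.34764825] [ 9.98562957e-01 -5.35898618e-02  3.83565877e-04  1.05780979e-05] [-0.03913507 -0.5699844   0.48093385]
```

View pics/b5.png

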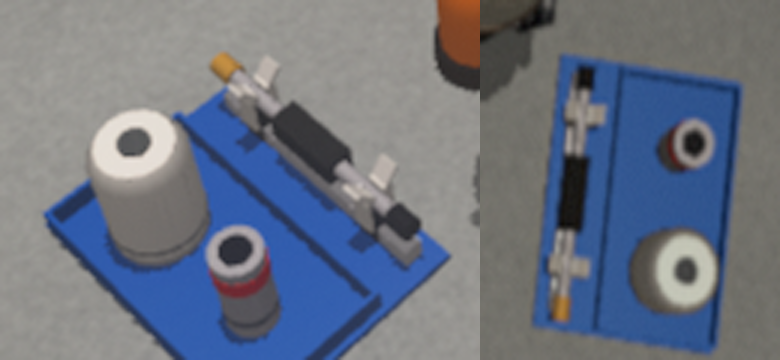

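Both ends of the lance sit in their clips, and the white filter and coupler still stand. I'll check the height of each end of the lance.

```bash
python3 - <<'E'
from h import *
d=get_image("scene");t=get_image("top")
def tri(p,q):
    A=[];b=[]
    o=[];r=[]
    for D,uv in((d,p),(t,q)):
        P=plane(D,uv,0)[0];O=D["extrinsics"][:3,3];v=(P-O)/np.linalg.norm(P-O);M=np.eye(3)-np.outer(v,v);A.append(M);b.append(M@O)
    return np.linalg.lstsq(np.vstack(A),np.hstack(b),rcond=None)[0].round(1)
def cen(D,f,w):
    hsv=cv2.cvtColor(D["image"],cv2.COLOR_RGB2HSV).astype(int);c=big(f(hsv[...,0],hsv[...,1],hsv[...,2]),w);return cv2.minAreaRect(c)[0]
br=lambda H,S,V:(H>8)&(H<28)&(S>110); bk=lambda H,S,V:(V<60)&(S<110)
p=cen(d,br,(190,220,280,305));q=cen(t,br,(412,430,265,285));print("brass",p,q,tri(p,q))
p=cen(d,bk,(254,275,332,352));q=cen(t,bk,(418,440,203,218));print("black",p,q,tri(p,q))
p=cen(d,bk,(218,252,300,332));q=cen(t,bk,(415,432,228,258));print("grip",p,q,tri(p,q))
X=np.array([.9937,-.1125,0]);
for z in(38,50):print(z,[np.round(proj(d,np.array([552,-242,z])+s*76*X),1) for s in(-1,0,1)])
E
```

```text
brass (204.50001525878906, 291.5000305175781) (421.4411926269531, 275.2353210449219) [ 473.7 -233.6   43.7]
black (261.9310302734375, 343.17242431640625) (429.0, 211.5) [ 623.3 -250.9   40.2]
grip (232.12069702148438, 316.0517272949219) (425.67034912109375, 243.22271728515625) [ 548.7 -242.8   43.6]
38 [array([206.1, 294.1]), array([234.2, 318.6]), array([264.6, 345. ])]
50 [array([205.1, 290. ]), array([233.4, 314.5]), array([264. , 341.1])]
```

```bash
python3 - <<'E'
from h import *
d=get_image("scene");t=get_image("top")
S0=cv2.imread("pics/scene0.png")[:,:,::-1].copy();T0=cv2.imread("pics/top0.png")[:,:,::-1].copy()
def tri(p,q):
    A=[];b=[]
    for D,uv in((d,p),(t,q)):
        P=plane(D,uv,0)[0];O=D["extrinsics"][:3,3];v=(P-O)/np.linalg.norm(P-O);M=np.eye(3)-np.outer(v,v);A.append(M);b.append(M@O)
    return np.linalg.lstsq(np.vstack(A),np.hstack(b),rcond=None)[0].round(1)
def cen(I,f,w):
    hsv=cv2.cvtColor(I,cv2.COLOR_RGB2HSV).astype(int);c=big(f(hsv[...,0],hsv[...,1],hsv[...,2]),w);return cv2.minAreaRect(c)[0]
br=lambda H,S,V:(H>8)&(H<28)&(S>110); bk=lambda H,S,V:(V<60)&(S<110)
for n,f,w,v in(("brass",br,(240,256,203,218),(318,335,305,325)),("black",bk,(284,300,246,259),(335,352,245,261)),("grip",bk,(255,284,218,246),(320,355,262,310))):
    p=cen(S0,f,w);q=cen(T0,f,v);print(n,p,q,tri(p,q))
E
```

```text
brass (248.00001525878906, 210.00001525878906) (326.3000183105469, 314.9000549316406) [375.3 -13.3  14.8]
black (291.35296630859375, 252.08824157714844) (343.5, 253.5) [522.3 -51.4  14.7]
grip (268.7500305175781, 231.25003051757812) (335.31121826171875, 284.0830383300781) [449.  -33.3  12.6]
```

The same masks on the first pictures, where the axis was truly 9 high, read 4–6 mm too high. Corrected, the lance now lies at about 38, so it is home. Next is the green filter.

servo_tool(
  rows=[
    [0.8,0,0,0,0,0,-6.2],
    [0.8,1.36,-1.27,0,0,0,0],
    [0.8,0,0,0,0,0,0],
    [0.8,0,0,0,0,0,0],
  ],
)

```text
clock: 18.05
position: [666.5, -120.0, 140.8]
ee_rot: [1.0, -0.003, -0.0, -0.0]
contact_force: [-0.3, -0.0, -0.2]
gripper_width: 68.1
```

servo_tool(
  rows=[
    [0.8,0,0,3,0,0,0],
    [0.8,0,0,3.2,0,0,0],
    [0.8,0,0,2,0,0,0],
    [0.8,0,0,1,0,0,0],
    [0.8,0,0,0,0,0,0],
    [0.2,0,0,0,0,0,0],
    [0.2,0,0,0,0,0,0],
    [0.2,0,0,0,0,0,0],
    [0.2,0,0,0,0,0,0],
  ],
)

```text
clock: 18.95
position: [668.5, -119.2, 51.0]
ee_rot: [1.0, -0.002, 0.002, 0.0]
contact_force: [1.6, 0.3, 5.5]
gripper_width: 43.0
```

servo_tool(
  rows=[
    [0.2,0,0,-4,0,0,0],
    [0.2,0,0,-4,0,0,0],
    [0.2,0,0,-4,0,0,0],
    [0.2,-1.09,-4.33,0,0,0,0],
    [0.2,-1.09,-4.33,0,0,0,0],
    [0.2,-1.09,-4.33,0,0,0,0],
    [0.2,-1.09,-4.33,0,0,0,0],
    [0.2,-1.09,-4.33,0,0,0,0],
    [0.2,-1.09,-4.33,0,0,0,0],
    [0.2,-1.09,-4.33,0,0,0,0],
    [0.2,-1.09,-4.33,0,0,0,0],
    [0.2,-1.09,-4.33,0,0,0,0],
  ],
)

```text
clock: 20.15
position: [569.2, 272.1, 168.0]
ee_rot: [1.0, -0.002, -0.001, 0.0]
contact_force: [0.5, -0.1, -3.0]
gripper_width: 42.9
```

servo_tool(
  rows=[
    [0.2,0,0,4,0,0,0],
    [0.2,0,0,4,0,0,0],
    [0.2,0,0,2,0,0,0],
    [0.2,0,0,1,0,0,0],
    [0.2,0,0,0.3,0,0,0],
    [0.2,0,0,0,0,0,0],
    [0.2,0,0,0,0,0,0],
  ],
)

```text
clock: 20.85
position: [571.1, 271.1, 56.4]
ee_rot: [1.0, -0.002, 0.001, -0.0]
contact_force: [-0.2, 0.4, -2.6]
gripper_width: 42.7
```

servo_tool(
  rows=[
    [0.2,0,0,0.1,0,0,0],
    [0.7,0,0,0,0,0,0],
    [0.7,0,0,0,0,0,0],
    [0.7,0,0,0,0,0,0],
    [0.7,0,0,-2,0,0,0],
    [0.7,0,0,-4,0,0,0],
    [0.7,0,0,-4,0,0,0],
    [0.85,-0.06,4.28,0,0,0,0],
    [0.85,-0.06,4.28,0,0,0,0],
    [0.85,-0.06,4.28,0,0,0,0],
    [0.85,-0.06,4.28,0,0,0,0],
    [0.85,-0.06,4.28,0,0,0,0],
  ],
)

```text
clock: 22.05
position: [566.6, 55.4, 155.1]
ee_rot: [1.0, -0.002, 0.0, -0.0]
contact_force: [0.8, 0.2, -0.7]
gripper_width: 72.4
```

servo_tool(
  rows=[
    [0.85,-0.06,4.28,0,0,0,0],
    [0.85,-0.06,4.28,0,0,0,0],
    [0.85,-0.06,4.28,0,0,0,0],
    [0.85,-0.06,4.28,0,0,0,0],
    [0.85,0,0,3,0,0,0],
    [0.85,0,0,2,0,0,0],
    [0.85,0,0,0,0,0,0],
    [0.85,0,0,0,0,0,0],
  ],
)

```text
clock: 22.85
position: [563.9, -114.3, 105.1]
ee_rot: [1.0, -0.002, 0.0, 0.0]
contact_force: [0.0, -0.2, -0.2]
gripper_width: 72.6
```

```bash
python3 - <<'E'
from h import *
s=read_state();print(s["position"])
a=get_image("scene")["image"][120:320,230:450,::-1];b=get_image("top")["image"][190:310,150:290,::-1]
cv2.imwrite("pics/g1.png",np.hstack([cv2.resize(a,(440,400),interpolation=cv2.INTER_CUBIC),cv2.resize(b,(350,400),interpolation=cv2.INTER_CUBIC)]))
E
```

```text
[ 563.94730687 -114.33140882  105.14639091]
```

View pics/g1.png

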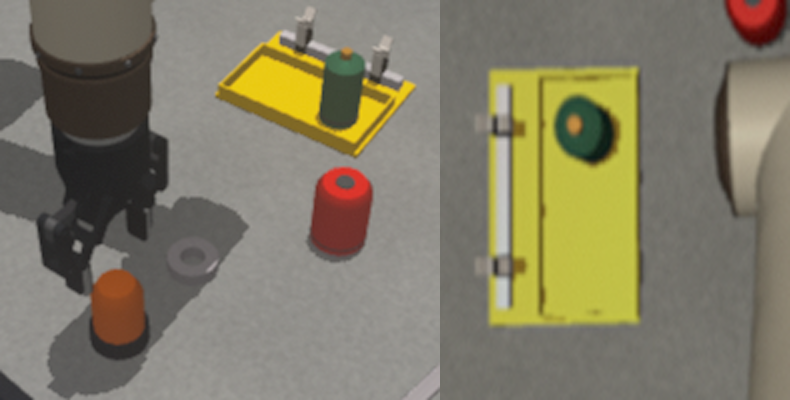

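Green stands upright in the yellow pocket, at about (580,128) in the right-hand crop. The jaws are over the beacon and the bearing is untouched.

servo_tool(
  rows=[
    [0.85,0,0,3,0,0,0],
    [0.85,0,0,2.4,0,0,0],
    [0.85,0,0,1.4,0,0,0],
    [0.85,0,0,0,0,0,0],
    [0.2,0,0,0,0,0,0],
    [0.2,0,0,0,0,0,0],
    [0.2,0,0,0,0,0,0],
    [0.2,0,0,0,0,0,0],
  ],
)

```text
clock: 23.75
position: [565.1, -114.0, 38.8]
ee_rot: [1.0, -0.002, 0.002, 0.0]
contact_force: [-1.3, 2.4, 5.4]
gripper_width: 47.0
```

servo_tool(
  rows=[
    [0.2,0,0,-3,0,0,0],
    [0.2,0,0,-4,0,0,0],
    [0.2,0,0,-4,0,0,0],
    [0.2,-0.88,-4.25,0,0,0,0],
    [0.2,-0.88,-4.25,0,0,0,0],
    [0.2,-0.88,-4.25,0,0,0,0],
    [0.2,-0.88,-4.25,0,0,0,0],
    [0.2,-0.88,-4.25,0,0,0,0],
    [0.2,-0.88,-4.25,0,0,0,0],
    [0.2,-0.88,-4.25,0,0,0,0],
    [0.2,-0.88,-4.25,0,0,0,0],
    [0.2,-0.88,-4.25,0,0,0,0],
  ],
)

```text
clock: 24.95
position: [484.8, 269.9, 146.5]
ee_rot: [1.0, -0.002, -0.001, 0.0]
contact_force: [0.3, 0.4, -2.1]
gripper_width: 46.8
```

servo_tool(
  rows=[
    [0.2,0,0,3,0,0,0],
    [0.2,0,0,4,0,0,0],
    [0.2,0,0,2,0,0,0],
    [0.2,0,0,1,0,0,0],
    [0.2,0,0,0.3,0,0,0],
    [0.2,0,0,0,0,0,0],
    [0.2,0,0,0,0,0,0],
  ],
)

```text
clock: 25.65
position: [486.6, 268.9, 44.6]
ee_rot: [1.0, -0.002, 0.001, -0.001]
contact_force: [-0.3, 0.3, -3.2]
gripper_width: 46.7
```

servo_tool(
  rows=[
    [0.2,0,0,0.1,0,0,0],
    [0.72,0,0,0,0,0,0],
    [0.72,0,0,0,0,0,0],
    [0.72,0,0,0,0,0,0],
    [0.72,0,0,-2,0,0,0],
    [0.72,0,0,-4,0,0,0],
    [0.72,0,0,-4,0,0,0],
    [0.72,-0.6,4.5,-1,0,0,0],
    [0.72,-0.6,4.5,-1,0,0,0],
    [0.72,-0.6,4.5,-1,0,0,0],
    [0.72,-0.6,4.5,0,0,0,0],
    [0.72,-0.6,4.5,0,0,0,0],
  ],
)

```text
clock: 26.85
position: [454.8, 42.2, 173.5]
ee_rot: [1.0, -0.002, 0.001, -0.0]
contact_force: [0.8, -0.2, -0.9]
gripper_width: 61.8
```

servo_tool(
  rows=[
    [0.72,0,0,0,0,0,0],
    [0.72,0,0,0,0,0,0],
    [0.72,0,0,0,0,0,0],
  ],
)

```text
clock: 27.15
position: [455.6, 44.3, 173.0]
ee_rot: [1.0, -0.002, 0.0, -0.0]
contact_force: [0.6, 1.2, -0.5]
gripper_width: 61.3
```

```bash
python3 - <<'E'
from h import *
a=get_image("scene")["image"][110:430,140:460,::-1];b=get_image("top")["image"][160:310,155:500,::-1]
cv2.imwrite("pics/f1.png",np.hstack([cv2.resize(a,(400,400),interpolation=cv2.INTER_CUBIC),cv2.resize(cv2.copyMakeBorder(b,97,98,0,0,0),(400,400),interpolation=cv2.INTER_CUBIC)]))
E
```

```text
(no output)
```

View pics/f1.png

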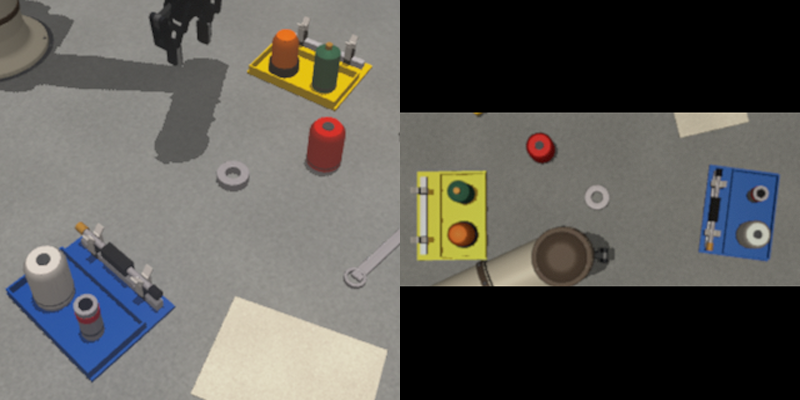

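The final picture shows all four upright items in their pockets and the lance in the blue clips. The red filter and bearing are in place and the gripper is clear of everything.

```bash
python3 -c "
from bench import *
print(job_done())"
```

```text
the job is handed in; nothing more can be done
None
```

I made up both orders in the order asked and handed the job in at about 27 s.

- **Blue tray:** the white filter and the coupler stand upright in the pocket, and the lance is pressed into both clips.
- **Yellow tray:** the green filter and the beacon stand upright in the pocket.
- **Left alone:** the red filter and the bearing are where they were.

**Last checks:**
- The final scene and top pictures show everything in place, with the gripper clear of it all.
- The lance met a firm stop with the tool at the height expected for fully home. The force there rose to about 29 N with no further travel.
- The raw two-camera heights of the lance read 40 to 44 mm, not 38. The same measurement read 4 to 6 mm too high when the lance lay on the counter. With that corrected, its three points come to about 35, 38 and 40 mm, which fits fully home within the measuring error.

While pressing, I saw a sideways force of about 7 N and shifted the tool 2 to 3 mm to line the lance up with the clips.

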